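# Lay the breakfast board for one boiled egg

## Task

Lay the dark wooden breakfast board for one boiled egg: stand the white egg cup in its left-hand round recess and the salt shaker in its right-hand one (left and right as you stand at the worktop), and lay the teaspoon flat on the board midway between the two recesses, lengthwise from front to back with its bowl to the back. The egg goes from its rack into the cup, upright on its blunt end, set down gently so that it does not crack. Leave the pepper mill and the mug where they stand.

Things in the scene. Friction and masses are not known exactly. Their poses are not given: they have to be found in the camera images.
- breakfast_board: Dark wooden board, fixed, 190 (x) x 260 (y) x 18 mm thick, on the worktop. Origin: centre of its underside; x to its back edge (away from the robot, within 0.3 rad), y to its left, z up. Two equal round cork-lined recesses, 60 mm across, 6 mm deep (floor at z = 12 mm), centres at x = +20, y = +75 mm (left) and x = +20, y = -75 mm (right); flat strip 90 mm wide between.
- egg_cup: White ceramic egg cup, loose, about 90 g, 64 mm tall: round foot 44 mm across, stem 17 to 19 mm across (15 to 34 mm up), bowl 44 mm across outside near the top (50 to 64 mm up), mouth 36 mm across, in which the egg sinks about 10 mm. Starts upright and empty. Origin: centre of the underside of its foot; z up.
- egg: Brown hen's egg, rigid, loose, about 60 g, 44 mm across at its widest (23.5 mm above the blunt end), 57 mm tall. Starts upright, blunt end down, in a hole of the egg rack, its lowest point about 17 mm above the worktop. Origin: its blunt end, on its axis; z points to the narrow end.
- egg_rack: Pale wooden egg rack, fixed: square block 104 x 104 x 26 mm with four round through holes 34 mm across at x, y = +-26 mm. The egg stands in one of them, the others are empty. Origin: centre of its underside.
- salt_shaker: Salt shaker, loose, about 100 g, 90 mm tall, clear glass body 44 mm across up to 74 mm, narrower grey cap 34 mm across above. Starts upright. Origin: centre of its underside; z up.
- teaspoon: Steel teaspoon, loose, about 20 g, lying flat with its hollow up, 130 mm long (x), 26 mm wide at the bowl, 11 mm high; its handle is 8 mm wide and 10 mm high at its middle (20 mm either way), lower towards its end. Origin: middle of its length, at its underside; x points to the bowl, z up.
- teaspoon_bowl (a point): Point in the middle of the teaspoon's bowl, 50 mm along the spoon's x from its middle, 5 mm up.
- pepper_mill: Wooden pepper mill, loose, 58 mm across, 190 mm tall, standing behind the board; to be left where it stands. Origin: centre of its underside.
- mug: Striped mug, loose, 90 mm tall, about 86 mm across with a handle, standing at the far left beside the kettle; to be left where it stands. Origin: near the centre of its underside.
- kettle: Steel kettle with a black handle on its round black stand, fixed, always in the same place: about 152 x 197 mm, its top 250 mm above the worktop, behind and to the left of the board; go round its front or well above it. Canisters up to 204 mm tall stand fixed at the back right, and the mug, jars and mill further back. Origin: centre of the kettle's underside, 20 mm above the worktop.

How it is judged:
By the outcome, as a careful person would: the job done as asked, in the order asked, and still so for the second after the job is handed in, with the robot touching nothing.
It also fails if it takes over 131 s, if anything falls off the work surface, if the arm or the gripper's body presses on something with over 40 N, if the wrist force passes 120 N, or if a joint passes its speed limit or range.

## Robot

A 6-joint arm with a two-finger parallel gripper is mounted at the origin on a cart in front of the work surface, level with it; the furniture and walls round the work are solid. World frame = base frame: x ahead of the robot, y to its left, z up, the work surface at z = 0. Lengths are in m, angles in degrees, forces in N, time in s.
With the tool pointing down it reaches from about 0.4 to 0.825 m from the base axis. Payload 7 kg.
Tool frame: the origin (TCP) lies on the centre line of the jaws, within the pads' length; the fingertips stand 19 mm ahead of it and the grasp point (between the pads) is the TCP (r.tip_extent is the distance from the TCP to the fingertips, in m); z points along the fingers, y is the line along which they close (so a half turn about z gives the same grasp; the last joint's range is limited). The gripper opens to 88 mm and grips with 3 to 60 N. Pads are 19 mm wide; open, the fingers measure 130 mm over their backs; the gripper's body (78 mm by 193 mm) begins 47 mm behind the grasp point.
Start: joints at [-47.034, 20.546, 0.682, 0, -70.136, -16.507], TCP at [0.301, -0.604, 0.246] pointing down, gripper open.
Joint ranges: [-176.03, 176.03], [-82.01, 121.73], [-58.28, 71.71], [-173.87, 95.51], [-174.79, -0.11], [-173.66, 173.66]. Speed limits (degrees/s): [136.94, 136.94, 172.46, 180, 180, 180].

## Interface

Orientations are given as [roll, pitch, yaw] about the fixed x, y, z axes, in that order (R = Rz(yaw) Ry(pitch) Rx(roll)).
In Python, from plant import r gives the robot as it stands. The module is installed in compiled form; this text tells all that it offers.
- The arm moves only by the tool jog_arm, never from a script. Its argument "deltas" is a list that holds one entry, the list of rows, each a list of 5 numbers: the opening, from -1 (shut) to 1 (fully open), then the shift along the world's x, y, z in cm, then the turn about the world's z in rad. In form: [[[claw, dx, dy, dz, turn], ...]]. A call has 1 to 8 rows; each row shifts and turns the commanded pose from where the row before left it; what a row does not reach is not made up. A row lasts 1/8 s, in which the tool goes at most 62.5 mm and 10.7 degrees, less where a joint would pass 70% of its speed; a pose out of reach is approached as far as the arm can. A call with a gripper value outside its range is refused whole. The fingers move at their own pace and stop on an object; "force" is the grip in N (left out, the last holds). Time passes only in rows, so rows that do not move let the fingers close. It gives the time, the measured TCP pose, the force, the opening and the grip force at its end, in the units of the state.
- r.get_state(): the state, without advancing time (a new reading comes with each control period).
- r.capture(name): name is "side" or "top" or "wrist"; returns the picture (384x512x3 uint8, blue, green, red); there is no depth.
- r.camera_info(name): a dict with "fx", "fy", "cx", "cy" (pixels), "view" (4x4, takes a point from world to camera coordinates). Camera axes: x right, y up, looking along -z (the intrinsics and any distortion apply to the point x, -y, -z); pixel columns grow to the right and rows downward; lengths in m; the calibration is good to about 2 mm. A picture is of the moment at which its call begins: read the wrist's pose just before it. camera_info takes no time and is no camera call; for the wrist camera it gives the pose at the moment of the call.
- r.close_job(): hands the job in; it is judged then, once.
The state is a dict: "time_s": time; "joints": joint angles; "qd": joint speeds; "joint_torque": joint torques, N m; "tcp_pos": TCP position; "eef_rot": TCP orientation; "contact_force": force on the tool from outside, world axes, zero at the start; "moment": the same for the moment, N m; "gripper_width": finger opening in m; "gripper_force": force on a finger pad.
Only numpy, scipy, OpenCV 4.12 (cv2) and the standard library are available. Lean on these libraries where they do the work, as an engineer would, in place of code of your own. Each camera call takes 0.05 s, during which the arm holds its last target. There are 200 camera calls.

## Working session

There is one attempt and no reset: what is moved stays moved. The work goes in short steps, Python scripts to look and compute and a tool call to move; the robot and the scene stay as the last step left them, time stands still between calls to the robot, and variables do not carry over. Pictures are saved under pics/ and viewed, at most 16 in all, crops included, and the job is handed in when it is done.

Besides the shell and the picture viewer there is one more tool, called after "Emit:" by a JSON object that holds its "method" and its "body", one argument or row to a line. jog_arm: Moves the arm, as the interface text tells. Its arguments: {"type":"object","properties":{"deltas":{"type":"array"},"force":{"type":"number"}},"required":["deltas"]}

```bash
mkdir -p pics; cat > h.py <<'E'
from plant import r
import numpy as np, cv2
def ray(ci,u,v):
    V=np.array(ci["view"]);R=V[:3,:3];t=V[:3,3]
    d=np.array([(u-ci["cx"])/ci["fx"],-(v-ci["cy"])/ci["fy"],-1.])
    return -R.T@t, R.T@d
def onplane(ci,u,v,z):
    o,d=ray(ci,u,v);return o+d*(z-o[2])/d[2]
def proj(ci,p):
    V=np.array(ci["view"]);c=V[:3,:3]@np.array(p)+V[:3,3]
    return ci["cx"]+ci["fx"]*c[0]/-c[2], ci["cy"]+ci["fy"]*-c[1]/-c[2]
def meet(c1,p1,c2,p2):
    o1,d1=ray(c1,*p1);o2,d2=ray(c2,*p2)
    s=np.linalg.lstsq(np.c_[d1,-d2],o2-o1,rcond=None)[0]
    a=o1+d1*s[0];b=o2+d2*s[1];return (a+b)/2,np.linalg.norm(a-b)
E
python3 - <<'E'
from h import *
for n in("side","top"):
    cv2.imwrite(f"pics/{n}0.png",cv2.resize(r.capture(n),(800,600),interpolation=cv2.INTER_CUBIC)); c=r.camera_info(n)
    print(n,{k:(np.round(v,3).tolist() if k=='view' else v) for k,v in c.items()}, ray(c,256,192))
cv2.imwrite("pics/w0.png",r.capture("wrist"));c=r.camera_info("wrist");print(c)
print(r.get_state(),r.tip_extent)
E
```

```text
side {'fx': 374.5181858878794, 'fy': 374.5181858878794, 'cx': 254.31773445906967, 'cy': 190.16180034400256, 'view': [[-0.852, -0.523, -0.015, 0.46], [0.312, -0.531, 0.788, -0.245], [-0.42, 0.666, 0.616, -1.104], [0.0, 0.0, 0.0, 1.0]]} (array([0.00480278, 0.84654069, 0.87987694]), array([ 0.41470426, -0.66611067, -0.61996873]))
top {'fx': 368.68265642253033, 'fy': 368.68265642253033, 'cx': 247.7628094948734, 'cy': 192.022603471213, 'view': [[-0.013, -1.0, 0.009, -0.065], [0.996, -0.012, 0.084, -0.576], [-0.084, 0.01, 0.996, -1.121], [0.0, 0.0, 0.0, 1.0]]} (array([ 0.478988  , -0.06013957,  1.16567083]), array([ 0.08396047, -0.03276107, -0.99618097]))
{'fx': 307.29536422118537, 'fy': 307.29536422118537, 'cx': 255.67223025513297, 'cy': 191.2606520421635, 'view': array([[-4.46175558e-01,  8.94944996e-01,  9.08988866e-04,
         6.73925005e-01],
       [-8.65415047e-01, -4.31194170e-01, -2.55202635e-01,
         3.09184805e-02],
       [-2.28000371e-01, -1.14651831e-01,  9.66887164e-01,
        -3.88626397e-01],
       [ 0.00000000e+00,  0.00000000e+00,  0.00000000e+00,
         1.00000000e+00]])}
{'time_s': 0.15, 'joints': array([-4.70361125e+01,  2.05825661e+01,  6.48636316e-01, -1.43547760e-02,
       -7.01360062e+01, -1.65069409e+01]), 'qd': array([ 0.0406927 , -0.11274926,  0.12678662,  0.10486204, -0.16051771,
       -0.0101394 ]), 'joint_torque': array([-2.48422279e-03, -5.83277249e+01,  2.93290168e+01,  7.00136662e+00,
        8.75492929e-03, -1.22674160e-04]), 'tcp_pos': array([ 0.30056914, -0.60402699,  0.24485382]), 'eef_rot': array([ 1.79929112e+02, -6.93263161e-03, -1.53547935e+02]), 'contact_force': array([ 0.3038485 , -0.5921932 , -0.08297692]), 'moment': array([ 0.01066647,  0.01943724, -0.0352251 ]), 'gripper_force': 0.0, 'gripper_width': 0.08800002405617889} 0.019
```

View pics/side0.png

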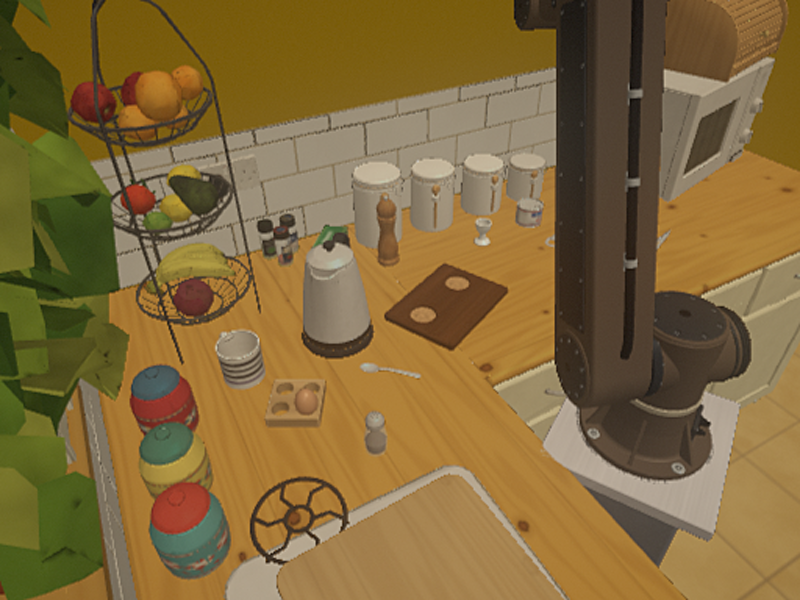

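View pics/top0.png

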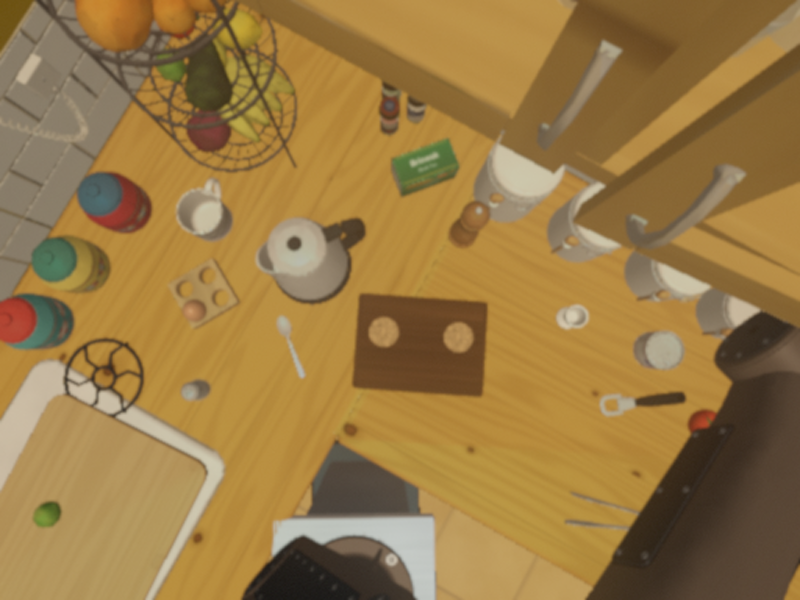

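The side view shows the egg cup at (482,231), shaker (375,432), spoon (390,370), egg (306,401) and board recesses (423,315) and (457,284). In the top view they are the cup (572,317), shaker (195,388), spoon (285,325)-(302,375), egg (194,310) and recesses (384,332) and (458,338). All of these are 800x600 pixels.

```bash
python3 - <<'E'
from h import *
s=1.5625
S=r.camera_info("side");T=r.camera_info("top")
pts={ # top px, side px (800x600 scale)
"recL":((384,332),(423,315)),"recR":((458,338),(457,284)),"cupmouth":((575,314),(482,222)),
"saltcap":((190,391),(375,418)),"egg":((194,310),(306,400)),"bowl":((285,326),(371,369)),"handle_end":((302,376),(420,376)),
"bFL":((354,388),(386,316)),"bFR":((482,395),(453,348)),"bBL":((360,295),(447,264)),"bBR":((487,302),(508,291)),"mill":((475,210),(388,197))}
for k,(t,d) in pts.items():
    p,e=meet(T,np.array(t)/s,S,np.array(d)/s);print(k,p.round(3),"gap",round(e,4),"r",round(float(np.hypot(*p[:2])),3))
for k,z in (("recL",.012),("recR",.012),("bFL",.018),("bFR",.018),("bBL",.018),("bBR",.018),("cupmouth",.064),("saltcap",.09),("egg",.04),("bowl",.005),("handle_end",.005)):
    print(k,onplane(T,*(np.array(pts[k][0])/s),z).round(3))
E
```

```text
recL [ 0.512 -0.066  0.011] gap 0.0018 r 0.516
recR [ 0.498 -0.213  0.011] gap 0.0008 r 0.542
cupmouth [ 0.539 -0.434  0.062] gap 0.0037 r 0.692
saltcap [0.404 0.296 0.081] gap 0.0027 r 0.501
egg [0.558 0.303 0.047] gap 0.0021 r 0.635
bowl [ 0.526  0.134 -0.   ] gap 0.0039 r 0.542
handle_end [0.426 0.1   0.001] gap 0.0028 r 0.437
bFL [0.465 0.031 0.104] gap 0.1392 r 0.466
bFR [ 0.432 -0.248 -0.186] gap 0.1526 r 0.499
bBL [ 0.514 -0.047  0.177] gap 0.1237 r 0.516
bBR [ 0.492 -0.313 -0.059] gap 0.1756 r 0.583
mill [ 0.71  -0.227  0.189] gap 0.0121 r 0.745
recL [ 0.512 -0.065  0.012]
recR [ 0.498 -0.213  0.012]
bFL [ 0.403 -0.004  0.018]
bFR [ 0.385 -0.257  0.018]
bBL [ 0.587 -0.018  0.018]
bBR [ 0.57  -0.272  0.018]
cupmouth [ 0.541 -0.432  0.064]
saltcap [0.406 0.294 0.09 ]
egg [0.559 0.305 0.04 ]
bowl [0.527 0.134 0.005]
handle_end [0.427 0.1   0.005]
```

Emit:
{"method": "jog_arm", "body": {
  "deltas": [
    [[1,3,2.1,-0.5,-0.067],[1,3,2.1,-0.5,-0.067],[1,3,2.1,-0.5,-0.067],[1,3,2.1,-0.5,-0.067],[1,3,2.1,-0.5,-0.067],[1,3,2.1,-0.5,-0.067],[1,3,2.1,-0.5,-0.067],[1,2.8,2.3,-0.5,-0.067]]
  ],
  "force": 15
}}

```text
time_s: 1.15
tcp_pos: [0.5395, -0.4334, 0.2049]
eef_rot: [180.0, -0.0, 175.6]
contact_force: [-0.3, -0.2, -0.2]
gripper_width: 0.0877
gripper_force: 0.0
```

```bash
python3 - <<'E'
from h import *
s=r.get_state();c=r.camera_info("wrist");im=r.capture("wrist")
print(s["tcp_pos"],s["eef_rot"],s["time_s"],s["qd"])
cv2.imwrite("pics/w1.png",im);np.save("w1.npy",np.array(c["view"]))
print(proj(c,[.54,-.433,.064]))
print([np.round(proj(c,[*s["tcp_pos"][:2],z])) for z in(0,.064)])
E
```

```text
[ 0.53953764 -0.43341566  0.20493518] [ 1.79983536e+02 -3.85658459e-02  1.75619445e+02] 1.15 [ 2.23749089e+01  6.23722118e+00  4.17303541e+00 -1.24032146e-02
  1.87517770e+00 -5.28658982e+01]
(np.float64(255.8788223243457), np.float64(186.86138672297625))
[array([255., 173.]), array([255., 186.])]
```

View pics/w1.png

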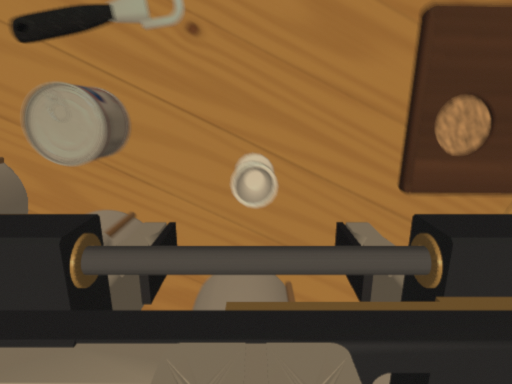

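The cup rim is at about (254,183) in the wrist view, close to the predicted (256,187). The board's right recess shows at (463,125). I'll re-measure with the arm settled and from a second place.

Emit:
{"method": "jog_arm", "body": {
  "deltas": [
    [[1,0,0,0,0],[1,0,0,0,0]]
  ]
}}

```text
time_s: 1.45
tcp_pos: [0.5383, -0.4346, 0.2055]
eef_rot: [180.0, -0.0, 175.8]
contact_force: [-0.2, -0.2, 0.9]
gripper_width: 0.0877
gripper_force: 0.0
```

```bash
cat >> h.py <<'E'
def blob(im,f,near,rad=60,amin=80):
    hsv=cv2.cvtColor(im,cv2.COLOR_BGR2HSV).astype(int)
    m=f(hsv[...,0],hsv[...,1],hsv[...,2]).astype(np.uint8)*255
    w=np.zeros_like(m);cv2.circle(w,tuple(int(x) for x in near),rad,255,-1);m&=w
    cs=[c for c in cv2.findContours(m,cv2.RETR_EXTERNAL,cv2.CHAIN_APPROX_NONE)[0] if cv2.contourArea(c)>amin]
    return max(cs,key=cv2.contourArea)
def snap(n,name=None):
    c=r.camera_info(n);im=r.capture(n)
    if name: cv2.imwrite(f"pics/{name}.png",im)
    return c,im
white=lambda h,s,v:(s<80)&(v>110)
cork=lambda h,s,v:(v>105)&(s>40)
E
python3 - <<'E'
from h import *
s=r.get_state();print(s["tcp_pos"],s["eef_rot"])
c,im=snap("wrist","w2")
k=blob(im,white,(254,185),40);print(cv2.boundingRect(k),cv2.contourArea(k))
k=blob(im,lambda h,s,v:v>105,(463,125),40);e=cv2.fitEllipse(k);print(e, onplane(c,*e[0],.012))
E
```

```text
[ 0.53828887 -0.43457552  0.20548519] [ 1.79997250e+02 -1.76849189e-02  1.75763919e+02]
(231, 153, 46, 53) 1757.5
((461.9346008300781, 124.1089859008789), (49.884761810302734, 60.10944366455078), 38.62694549560547) [ 0.49959074 -0.21330739  0.012     ]
```

Emit:
{"method": "jog_arm", "body": {
  "deltas": [
    [[1,0,0,-2.5,0],[1,0,0,-2.5,0],[1,0,0,0,0],[1,0,0,0,0]]
  ]
}}

```text
time_s: 2.0
tcp_pos: [0.5388, -0.4351, 0.1568]
eef_rot: [-179.9, 0.1, 175.7]
contact_force: [0.5, 0.1, 1.2]
gripper_width: 0.0876
gripper_force: 0.0
```

```bash
python3 - <<'E'
from h import *
s=r.get_state();print(s["tcp_pos"],s["eef_rot"])
c,im=snap("wrist","w3")
print(proj(c,[.54,-.433,.064]))
k=blob(im,white,proj(c,[.54,-.433,.05]),45);print(cv2.boundingRect(k),cv2.contourArea(k))
a=cv2.imread("pics/w2.png")[130:230,205:305];b=im[130:230,205:305]
cv2.imwrite("pics/c1.png",cv2.resize(np.hstack([a,b]),(800,400),interpolation=cv2.INTER_CUBIC))
E
```

```text
[ 0.53880399 -0.43512722  0.15679809] [-1.79948296e+02  5.92040230e-02  1.75728712e+02]
(np.float64(258.2399149800229), np.float64(202.2989551423374))
(227, 160, 54, 64) 2571.5
```

View pics/c1.png

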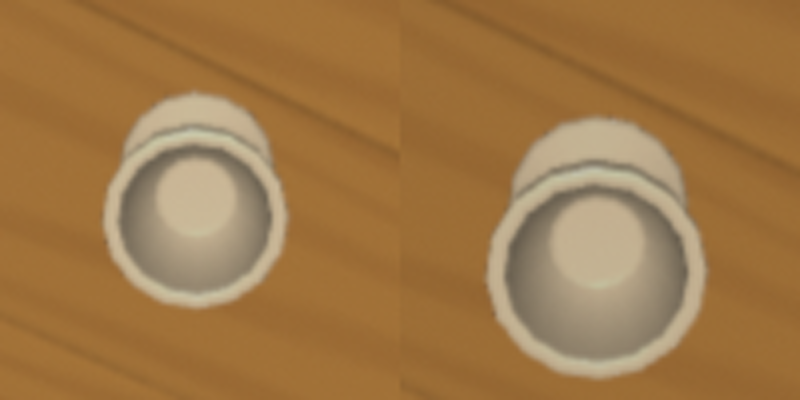

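The crops show the rim circle centred at (254,184) from the higher place and (254.3,197.5) from the lower one, 45.5 and 54.5 px wide.

```bash
python3 - <<'E'
from h import *
c=r.camera_info("wrist");print(onplane(c,254.3,197.5,.064))
T=r.camera_info("top");S=r.camera_info("side")
print(meet(c,(254.3,197.5),S,np.array((482,222))/1.5625), meet(c,(254.3,197.5),T,np.array((575,314))/1.5625))
c2={k:v for k,v in c.items()}; V=np.array(c["view"]).copy(); V[:3,3]-=V[:3,:3]@np.array([-.0005,.0005,.0487]);c2["view"]=V
print(onplane(c2,254,184,.064), meet(c,(254.3,197.5),c2,(254,184)))
print(r.get_state()["tcp_pos"])
# board from top view: cork recess ellipses
im=r.capture("top");s=1.5625
for n in ((384,332),(458,338)):
    e=cv2.fitEllipse(blob(im,lambda h,s,v:v>105,np.array(n)/s,16));print(e,onplane(T,*e[0],.012))
E
```

```text
[ 0.53630653 -0.43576953  0.064     ]
(array([ 0.53750486, -0.43574462,  0.06140307]), np.float64(0.0008943778678645658)) (array([ 0.54091073, -0.43654901,  0.04992811]), np.float64(0.001341352339650708))
[ 0.53663482 -0.43590399  0.064     ] (array([ 0.53834491, -0.43602328,  0.05688225]), np.float64(0.00011672632891737877))
[ 0.53908839 -0.43505998  0.15710014]
((245.0, 212.0), (30.96321678161621, 30.96321678161621), 0.0) [ 0.51391544 -0.06273828  0.012     ]
((289.16070556640625, 214.74185180664062), (21.583892822265625, 32.35739517211914), 19.0524959564209) [ 0.5035572  -0.20072626  0.012     ]
```

Emit:
{"method": "jog_arm", "body": {
  "deltas": [
    [[1,-0.2,-0.1,-2.5,0],[1,0,0,-2.5,0],[1,0,0,-2.5,0],[1,0,0,-1.8,0],[1,0,0,-0.8,0],[1,0,0,0,0],[0,0,0,0,0],[-1,0,0,0,0]]
  ],
  "force": 15
}}

```text
time_s: 3.1
tcp_pos: [0.5372, -0.4355, 0.0555]
eef_rot: [-180.0, 0.1, 175.8]
contact_force: [0.4, 0.5, -0.0]
gripper_width: 0.0728
gripper_force: 0.0
```

Emit:
{"method": "jog_arm", "body": {
  "deltas": [
    [[-1,0,0,0,0],[-1,0,0,0,0],[-1,0,0,0,0],[-1,0,0,0,0]]
  ]
}}

```text
time_s: 3.6
tcp_pos: [0.5368, -0.4354, 0.0546]
eef_rot: [-180.0, 0.0, 175.8]
contact_force: [-0.7, -0.4, 0.8]
gripper_width: 0.0413
gripper_force: 15.0
```

Emit:
{"method": "jog_arm", "body": {
  "deltas": [
    [[-1,0,0,1.5,0],[-1,0,0,3,0],[-1,-0.2,2,3,0],[-1,-0.4,4,2,0],[-1,-0.5,5,0,0],[-1,-0.5,5,0,0],[-1,-0.5,5,0,0],[-1,-0.4,4,0,0]]
  ]
}}

```text
time_s: 4.6
tcp_pos: [0.5116, -0.1836, 0.1508]
eef_rot: [180.0, 0.1, 175.8]
contact_force: [0.2, 0.3, -0.4]
gripper_width: 0.042
gripper_force: 15.0
```

Emit:
{"method": "jog_arm", "body": {
  "deltas": [
    [[-1,0,3,0,0],[-1,0,2,0,0],[-1,0,0,0,0],[-1,0,0,0,0],[-1,0,0,0,0]]
  ]
}}

```text
time_s: 5.22
tcp_pos: [0.5117, -0.1359, 0.1497]
eef_rot: [-180.0, 0.0, 175.7]
contact_force: [0.8, -0.7, -0.3]
gripper_width: 0.0419
gripper_force: 15.0
```

```bash
python3 - <<'E'
from h import *
s=r.get_state();print(s["tcp_pos"],s["gripper_width"],s["time_s"])
c,im=snap("wrist","w4")
for p in ([.5125,-.065,.012],[.4995,-.213,.012]):print(proj(c,p))
E
```

```text
[ 0.51169171 -0.13592081  0.14971818] 0.041876862661206354 5.225
(np.float64(332.2172387344184), np.float64(182.48662271475268))
(np.float64(170.89736387805112), np.float64(180.36323386612568))
```

View pics/w4.png

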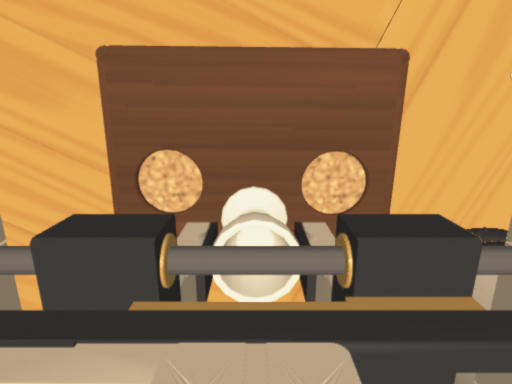

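The wrist view shows the whole board, with recesses at about (171,181) and (334,182) and the front edge at row 47. The cup is in the jaws.

```bash
python3 - <<'E'
from h import *
im=cv2.imread("pics/w4.png");c=r.camera_info("wrist");S=r.camera_info("side");T=r.camera_info("top")
P=[]
for n,t,d in(((334,182),(384,332),(423,315)),((171,181),(458,338),(457,284))):
    e=cv2.fitEllipse(cv2.convexHull(blob(im,lambda h,s,v:v>135,n,38)));p=onplane(c,*e[0],.012);P.append(p)
    print(e,p,meet(c,e[0],S,np.array(d)/1.5625),meet(c,e[0],T,np.array(t)/1.5625)[0], 'diam',e[1][0]/307.3*.276)
d=P[0]-P[1];print(np.linalg.norm(d),np.degrees(np.arctan2(-d[0],d[1])))
yaw=np.arctan2(-d[0],d[1]);mid=(P[0]+P[1])/2;print("mid",mid, "xdir",np.cos(yaw),np.sin(yaw))
print(r.get_state()["tcp_pos"])
E
```

```text
((333.0661926269531, 182.19711303710938), (60.94291305541992, 66.2269515991211), 53.530006408691406) [ 0.5121977  -0.06426199  0.012     ] (array([ 0.51111035, -0.06466902,  0.01244782]), np.float64(0.0019496425703827058)) [ 0.51208408 -0.0648525   0.01348835] diam 0.054735580876328994
((170.11810302734375, 180.58444213867188), (60.929405212402344, 66.51085662841797), 127.57132720947266) [ 0.49955325 -0.21372878  0.012     ] (array([ 0.49930979, -0.21481234,  0.00935563]), np.float64(0.0016679867530822417)) [ 0.49844598 -0.21226141  0.01709239] diam 0.054723448872837775
0.1500006824932541 -4.835542459170124
mid [ 0.50587547 -0.13899539  0.012     ] xdir 0.9964407593988628 -0.08429598453436409
[ 0.51168999 -0.13594521  0.14961438]
```

Emit:
{"method": "jog_arm", "body": {
  "deltas": [
    [[-1,0,2.5,0,0],[-1,0,3,0,0],[-1,0,1.7,-2,0],[-1,0,0,-2,0],[-1,0,0,-2,0],[-1,0,0,-1,0],[-1,0,0,-0.5,0],[-1,0,0,0,0]]
  ]
}}

```text
time_s: 6.28
tcp_pos: [0.5119, -0.0635, 0.0746]
eef_rot: [-180.0, -0.0, 175.7]
contact_force: [0.5, -0.4, 0.2]
gripper_width: 0.0416
gripper_force: 15.0
```

Emit:
{"method": "jog_arm", "body": {
  "deltas": [
    [[-1,0,0,-0.3,0],[-1,0,0,-0.3,0],[-1,0,0,-0.2,0],[-1,0,0,0,0]]
  ]
}}

```text
time_s: 6.78
tcp_pos: [0.5121, -0.0633, 0.0669]
eef_rot: [-180.0, 0.0, 175.8]
contact_force: [-0.1, -0.7, 2.5]
gripper_width: 0.0416
gripper_force: 15.0
```

Emit:
{"method": "jog_arm", "body": {
  "deltas": [
    [[-1,0,0,-0.1,0],[-0.5,0,0,0,0],[0.4,0,0,0,0],[0.7,0,0,0,0],[0.7,0,0,0,0],[0.7,0,0,2,0],[0.7,0,0,3,0],[0.7,0,0,3,0]]
  ]
}}

```text
time_s: 7.78
tcp_pos: [0.5115, -0.0633, 0.1461]
eef_rot: [-180.0, -0.1, 175.8]
contact_force: [0.2, 0.3, -0.3]
gripper_width: 0.0741
gripper_force: 0.0
```

```bash
python3 - <<'E'
from h import *
s=r.get_state();print(s["tcp_pos"],s["gripper_width"],s["time_s"])
c,im=snap("wrist","w5");t,ti=snap("top");sd,si=snap("side")
p=proj(t,[.512,-.064,.04]);q=proj(sd,[.512,-.064,.04]);
f=lambda im,p:cv2.resize(im[int(p[1])-45:int(p[1])+45,int(p[0])-45:int(p[0])+45],(300,300))
cv2.imwrite("pics/c2.png",np.hstack([cv2.resize(im,(400,300)),f(si,q)]))
k=blob(si,white,q,30);print(cv2.boundingRect(k))
print([proj(c,[.512,-.064,z]) for z in (.012,.076)])
E
```

```text
[ 0.51145141 -0.06330134  0.14609335] 0.07405639752835153 7.775
(265, 184, 12, 22)
[(np.float64(254.7156564146341), np.float64(188.9095207766805)), (np.float64(254.37145670336682), np.float64(211.1031708983416))]
```

View pics/c2.png

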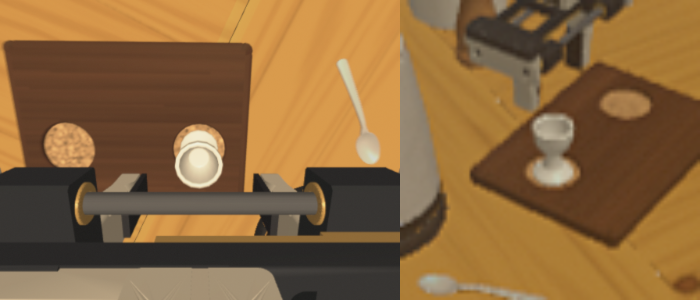

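The cup stands in the left recess. Its rim at (254.7,212) matches the prediction of (254.4,211). Next is the shaker.

Emit:
{"method": "jog_arm", "body": {
  "deltas": [
    [[1,-2,2,2,0],[1,-2,5,0,0],[1,-2,5,0,0],[1,-2,5,0,0],[1,-1,5,0,0],[1,-1,5,0,0],[1,0,5,0,0],[1,0,3,0,0]]
  ]
}}

```text
time_s: 8.93
tcp_pos: [0.4111, 0.2886, 0.1646]
eef_rot: [-179.9, -0.0, 175.8]
contact_force: [0.3, -0.9, -0.1]
gripper_width: 0.0878
gripper_force: 0.0
```

Emit:
{"method": "jog_arm", "body": {
  "deltas": [
    [[1,0,0,0,0],[1,0,0,0,0],[1,0,0,0,0]]
  ]
}}

```text
time_s: 9.3
tcp_pos: [0.4117, 0.2856, 0.1654]
eef_rot: [-180.0, -0.0, 175.7]
contact_force: [0.0, -0.3, -0.8]
gripper_width: 0.0877
gripper_force: 0.0
```

```bash
python3 - <<'E'
from h import *
s=r.get_state();print(s["tcp_pos"],s["gripper_width"],s["time_s"])
c,im=snap("wrist","w6");np.save("w6.npy",np.array(c["view"]))
print([proj(c,[.405,.295,z]) for z in (.0,.09)])
E
```

```text
[0.41171632 0.28564097 0.16536845] 0.0876501026406045 9.3
[(np.float64(264.3277349326426), np.float64(173.45667894320385)), (np.float64(267.58857387587267), np.float64(198.24883674586638))]
```

View pics/w6.png

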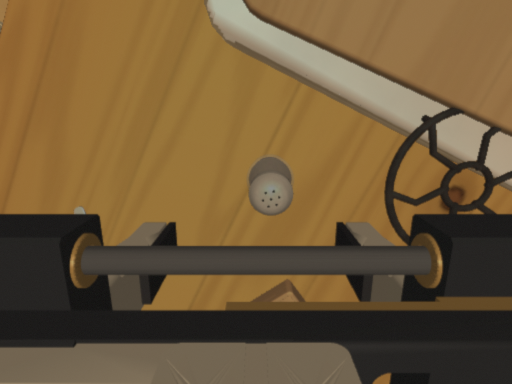

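The cap is centred at (271,194) and about 44 px wide, and the near base edge is at row 157.

```bash
python3 - <<'E'
from h import *
c=r.camera_info("wrist");S=r.camera_info("side");T=r.camera_info("top")
for z in(.08,.09):print(z,onplane(c,271,193.5,z), onplane(c,249,194,z)[1]-onplane(c,293,194,z)[1])
si=r.capture("side");k=blob(si,lambda h,s,v:(s<95),np.array((375,430))/1.5625,22,30);print(cv2.boundingRect(k))
print(meet(c,(271,193.5),S,np.array((375,418))/1.5625),meet(c,(271,193.5),T,np.array((190,391))/1.5625))
print("near base edge",onplane(c,270,157,.0),onplane(c,270,157,.074))
E
```

```text
0.08 [0.40453233 0.29812057 0.08      ] -0.03311669765214781
0.09 [0.40178195 0.29781503 0.09      ] -0.03163644440972907
(234, 264, 13, 26)
(array([0.40265892, 0.29776948, 0.08400492]), np.float64(0.0015536851938259834)) (array([0.40524851, 0.29825378, 0.07760048]), np.float64(0.00016087226640166885))
near base edge [0.38896996 0.30189747 0.        ] [0.37776967 0.29931181 0.074     ]
```

Emit:
{"method": "jog_arm", "body": {
  "deltas": [
    [[1,-0.8,1.2,-1,0],[1,0,0,-2.5,0],[1,0,0,-2.5,0],[1,0,0,-2.5,0],[1,0,0,-1.8,0],[1,0,0,-1,0],[0,0,0,0,0],[-1,0,0,0,0]]
  ],
  "force": 20
}}

```text
time_s: 10.4
tcp_pos: [0.4039, 0.2992, 0.0531]
eef_rot: [180.0, 0.0, 175.8]
contact_force: [0.4, -0.5, -0.1]
gripper_width: 0.0732
gripper_force: 0.0
```

Emit:
{"method": "jog_arm", "body": {
  "deltas": [
    [[-1,0,0,0,0],[-1,0,0,0,0],[-1,0,0,0,0],[-1,0,0,0,0]]
  ]
}}

```text
time_s: 10.9
tcp_pos: [0.4038, 0.2989, 0.0527]
eef_rot: [180.0, 0.0, 175.8]
contact_force: [0.2, 0.3, 0.3]
gripper_width: 0.0398
gripper_force: 19.8
```

Emit:
{"method": "jog_arm", "body": {
  "deltas": [
    [[-1,0,0,1.5,0],[-1,0,0,3.5,0],[-1,0,0,4,0],[-1,0,-2,3,0],[-1,0.5,-5,0,0],[-1,1,-5,0,0],[-1,1,-5,0,0],[-1,1,-5,0,0]]
  ]
}}

```text
time_s: 11.9
tcp_pos: [0.4386, 0.0772, 0.1727]
eef_rot: [180.0, 0.0, 175.8]
contact_force: [0.8, -0.4, -0.7]
gripper_width: 0.0395
gripper_force: 19.7
```

Emit:
{"method": "jog_arm", "body": {
  "deltas": [
    [[-1,1,-5,0,0],[-1,1,-5,0,0],[-1,1,-5,0,0],[-1,1.3,-5,0,0],[-1,1,-5,0,0],[-1,1,-3,0,0],[-1,0,0,0,0],[-1,0,0,0,0]]
  ]
}}

```text
time_s: 12.9
tcp_pos: [0.5012, -0.2012, 0.1722]
eef_rot: [180.0, -0.1, 175.7]
contact_force: [0.3, 0.9, -1.0]
gripper_width: 0.0396
gripper_force: 19.7
```

```bash
python3 - <<'E'
from h import *
s=r.get_state();print(s["tcp_pos"],s["gripper_width"],s["time_s"])
c,im=snap("wrist","w7");t,ti=snap("top");sd,si=snap("side")
p=s["tcp_pos"].copy();p[2]-=.02;q=proj(sd,p);p=proj(t,p)
f=lambda im,p:cv2.resize(im[int(p[1])-45:int(p[1])+45,int(p[0])-45:int(p[0])+45],(300,300))
cv2.imwrite("pics/c3.png",np.hstack([cv2.resize(im,(400,300)),f(si,q)]))
E
```

```text
[ 0.50122613 -0.20120179  0.17215955] 0.03962157276178311 12.9
```

View pics/c3.png

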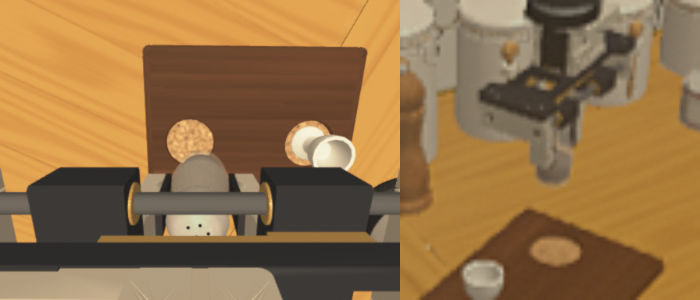

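The shaker is held upright. Its base edge is near (256,198) in the full wrist picture, and the right recess is free at (243,179).

```bash
python3 - <<'E'
from h import *
c=r.camera_info("wrist");im=cv2.imread("pics/w7.png")
print(im[175:215:2,262].tolist())
for v in(193,196,199):print(onplane(c,258,v,.1195))
E
```

```text
[[107, 170, 225], [104, 167, 222], [87, 137, 186], [96, 152, 207], [105, 169, 224], [105, 167, 223], [103, 164, 219], [95, 152, 207], [97, 153, 209], [115, 166, 212], [125, 174, 217], [121, 168, 210], [91, 109, 125], [96, 114, 132], [101, 122, 140], [108, 132, 152], [112, 136, 155], [112, 136, 155], [112, 136, 155], [111, 135, 152]]
[ 0.48444739 -0.19747005  0.1195    ]
[ 0.48645231 -0.19761151  0.1195    ]
[ 0.48846764 -0.1977537   0.1195    ]
```

Emit:
{"method": "jog_arm", "body": {
  "deltas": [
    [[-1,-0.3,-1.3,-1,0],[-1,0,0,-2.5,0],[-1,0,0,-2.5,0],[-1,0,0,-2,0],[-1,0,0,-1.2,0],[-1,0,0,-0.8,0],[-1,0,0,0,0],[-1,0,0,-0.2,0]]
  ]
}}

```text
time_s: 14.05
tcp_pos: [0.4993, -0.2144, 0.0712]
eef_rot: [-180.0, 0.1, 175.8]
contact_force: [-0.2, 0.6, -0.4]
gripper_width: 0.0392
gripper_force: 19.7
```

Emit:
{"method": "jog_arm", "body": {
  "deltas": [
    [[-1,0,0,-0.2,0],[-1,0,0,-0.2,0],[-1,0,0,-0.1,0],[-1,0,0,0,0]]
  ]
}}

```text
time_s: 14.55
tcp_pos: [0.4987, -0.2143, 0.0655]
eef_rot: [180.0, -0.0, 175.7]
contact_force: [1.1, -0.7, -2.3]
gripper_width: 0.0397
gripper_force: 19.7
```

Emit:
{"method": "jog_arm", "body": {
  "deltas": [
    [[-1,0,0,-0.1,0],[-1,0,0,0,0],[-0.5,0,0,0,0],[0.3,0,0,0,0],[0.6,0,0,0,0],[0.6,0,0,0,0],[0.6,0,0,2,0],[0.6,0,0,4,0]]
  ]
}}

```text
time_s: 15.55
tcp_pos: [0.4974, -0.2141, 0.1237]
eef_rot: [180.0, -0.2, 175.7]
contact_force: [0.1, 0.5, 0.6]
gripper_width: 0.07
gripper_force: 0.0
```

Emit:
{"method": "jog_arm", "body": {
  "deltas": [
    [[0.6,0,0,4,0],[0.6,0,0,1,0],[0.6,0,0,0,0],[0.6,0,0,0,0]]
  ]
}}

```text
time_s: 16.05
tcp_pos: [0.4979, -0.2141, 0.1732]
eef_rot: [180.0, -0.1, 175.7]
contact_force: [0.4, 0.4, -0.3]
gripper_width: 0.0702
gripper_force: 0.0
```

```bash
python3 - <<'E'
from h import *
s=r.get_state();print(s["tcp_pos"],s["gripper_width"],s["time_s"])
c,im=snap("wrist","w8");sd,si=snap("side")
q=proj(sd,[.5,-.21,.05])
f=lambda im,p:cv2.resize(im[int(p[1])-45:int(p[1])+45,int(p[0])-45:int(p[0])+45],(400,400))
cv2.imwrite("pics/c4.png",np.hstack([cv2.resize(im[60:260,150:350],(400,400)),f(si,q)]))
print([proj(c,[.4996,-.2137,z]) for z in (.012,.09,.102)])
E
```

```text
[ 0.49792424 -0.21409735  0.17323607] 0.07022458456252467 16.05
[(np.float64(255.93371237890696), np.float64(183.39390292220335)), (np.float64(255.99149560384026), np.float64(207.01628146695967)), (np.float64(256.0038939508306), np.float64(212.08485363946306))]
```

View pics/c4.png

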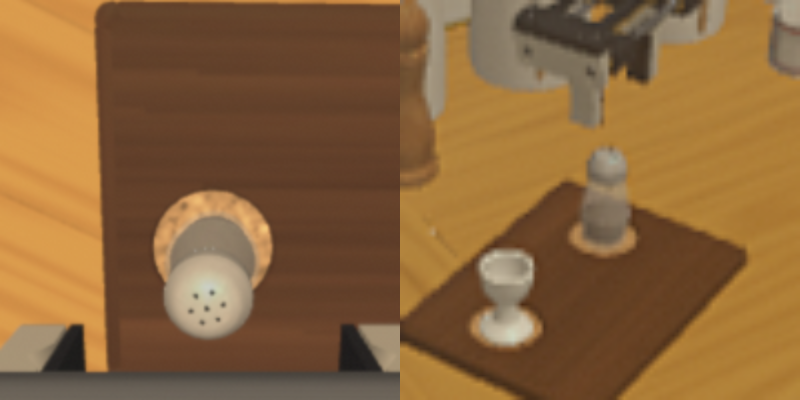

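The shaker stands in the right recess, with its cap at (254,208) in the wrist picture as predicted. Next is the spoon.

Emit:
{"method": "jog_arm", "body": {
  "deltas": [
    [[0.6,-0.5,4,0,0.05],[0.6,-0.5,5,0,0.06],[0.6,-0.5,5,0,0.06],[0.6,-0.5,5,0,0.06],[0.6,-0.5,5,0,0.06],[0.6,-0.5,5,0,0.06],[0.6,-0.5,3.4,0,0.06],[0.6,0,0,0,0]]
  ]
}}

```text
time_s: 17.15
tcp_pos: [0.4633, 0.1115, 0.1738]
eef_rot: [-180.0, -0.1, -160.5]
contact_force: [1.0, -0.0, -0.6]
gripper_width: 0.0701
gripper_force: 0.0
```

Emit:
{"method": "jog_arm", "body": {
  "deltas": [
    [[0.6,0,0,-2,0],[0.6,0,0,0,0],[0.6,0,0,0,0]]
  ]
}}

```text
time_s: 17.52
tcp_pos: [0.4639, 0.1092, 0.1547]
eef_rot: [-180.0, -0.0, -160.8]
contact_force: [1.3, 0.7, 0.4]
gripper_width: 0.0703
gripper_force: 0.0
```

```bash
python3 - <<'E'
from h import *
s=r.get_state();print(s["tcp_pos"],s["eef_rot"],s["gripper_width"],s["time_s"])
c,im=snap("wrist","w9")
print([proj(c,p) for p in ([.527,.134,.005],[.427,.1,.005])])
k=blob(im,lambda h,s,v:(s<90)&(v>90),proj(c,[.46,.112,.005]),75);print(cv2.boundingRect(k),cv2.minAreaRect(k))
cv2.imwrite("pics/c5.png",cv2.resize(cv2.drawContours(im.copy(),[k],-1,(255,0,0),1)[:300],(800,469)))
E
```

```text
[0.4638936  0.10921693 0.15470157] [-1.79975554e+02 -2.68819625e-02 -1.60798649e+02] 0.07032414849363966 17.525
[(np.float64(257.88512723866387), np.float64(248.80432171112147)), (np.float64(259.0139679419044), np.float64(144.59471778288795))]
(248, 142, 24, 104) ((259.5, 193.5), (103.0, 23.0), 90.0)
```

View pics/c5.png

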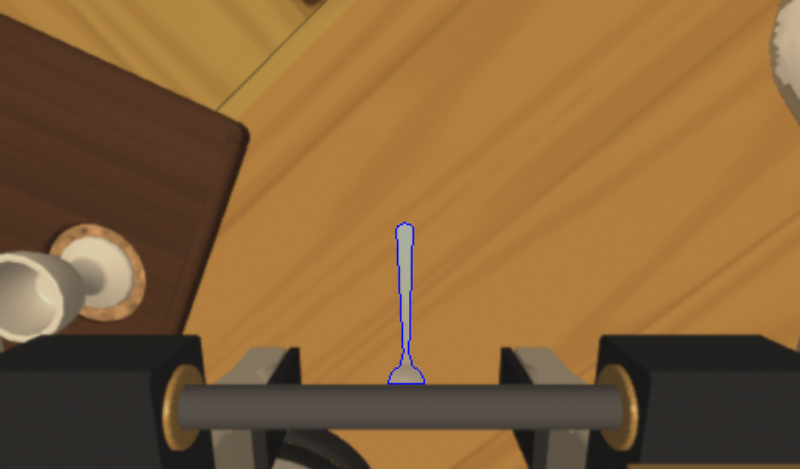

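The spoon lies almost exactly along the tool's x. Its handle end is at (258.6,142) and its neck at about (260,225), in full-resolution pixels.

```bash
python3 - <<'E'
from h import *
c=r.camera_info("wrist");im=cv2.imread("pics/w9.png")
k=blob(im,lambda h,s,v:(s<90)&(v>90),(259,195),60);m=np.zeros(im.shape[:2],np.uint8);cv2.drawContours(m,[k],-1,255,-1)
P=[]
for v in range(150,218,6):
    u=np.nonzero(m[v])[0];p=onplane(c,u.mean(),v,.008);P.append(p);w=np.ptp(u)+1
P=np.array(P);d=P[-1]-P[0];yaw=np.arctan2(*np.polyfit(P[:,0],P[:,1],1)[[0]],1)
e=onplane(c,258.6,141.5,.003);print("end",e,"yaw",np.degrees(yaw))
ax=np.array([np.cos(yaw),np.sin(yaw)]);q=P.mean(0)[:2];e2=q+ax*((e[:2]-q)@ax)
for o in(65,45,33):print(o,e2+ax*o/1000)
T=r.camera_info("top");S=r.camera_info("side")
print(meet(c,(258.6,141.5),T,np.array((302.5,378))/1.5625),meet(c,(258.6,141.5),S,np.array((420,376))/1.5625))
print(meet(c,(258.6,200),S,np.array((393,371))/1.5625))
s=r.get_state();print(s["tcp_pos"],s["eef_rot"])
E
```

```text
end [0.42488435 0.09901432 0.003     ] yaw 20.088981511545025
65 [0.48600439 0.12113644]
45 [0.46722118 0.11426686]
33 [0.45595126 0.11014511]
(array([0.42367287, 0.09814714, 0.01283916]), np.float64(0.001135553613235546)) (array([0.42470364, 0.09893895, 0.00108777]), np.float64(0.0007650651203399101))
(array([0.47843356, 0.11783993, 0.0043585 ]), np.float64(0.00013054434220282938))
[0.46406186 0.10937771 0.15495327] [-1.79990203e+02  1.29434138e-02 -1.60799732e+02]
```

Emit:
{"method": "jog_arm", "body": {
  "deltas": [
    [[0,-0.6,0.2,-2,0.016],[-0.3,0,0,-3,0],[-0.3,0,0,-3,0],[-0.3,0,0,-2.5,0],[-0.3,0,0,-1.5,0],[-0.3,0,0,-0.7,0],[-0.3,0,0,0,0],[-0.3,0,0,0,0]]
  ],
  "force": 20
}}

```text
time_s: 18.58
tcp_pos: [0.4582, 0.112, 0.0283]
eef_rot: [180.0, 0.1, -159.8]
contact_force: [0.0, -0.3, -0.4]
gripper_width: 0.0308
gripper_force: 0.0
```

Now down to a TCP height of 0.021 m, with the tips 2 mm above the worktop, then close.

Emit:
{"method": "jog_arm", "body": {
  "deltas": [
    [[-0.3,0,-0.1,-0.4,0],[-0.3,0,0,-0.3,0],[-0.3,0,0,0,0],[-1,0,0,0,0],[-1,0,0,0,0],[-1,0,0,0,0],[-1,0,0,0,0],[-1,0,0,0,0]]
  ]
}}

```text
time_s: 19.58
tcp_pos: [0.4578, 0.1108, 0.0206]
eef_rot: [180.0, 0.0, -159.8]
contact_force: [-0.0, -0.5, 0.6]
gripper_width: 0.0099
gripper_force: 20.0
```

Emit:
{"method": "jog_arm", "body": {
  "deltas": [
    [[-1,0,0,1,0],[-1,0,0,3,0],[-1,0,0,4,0],[-1,0,-0.5,3,0],[-1,-0.2,-3,0,-0.07],[-1,-0.2,-4,0,-0.07],[-1,-0.2,-4,0,-0.07],[-1,-0.2,-4,0,-0.07]]
  ]
}}

```text
time_s: 20.58
tcp_pos: [0.4495, -0.0454, 0.1314]
eef_rot: [180.0, 0.1, -176.0]
contact_force: [0.7, 0.5, -0.8]
gripper_width: 0.0094
gripper_force: 20.0
```

Emit:
{"method": "jog_arm", "body": {
  "deltas": [
    [[-1,-0.2,-4,0,-0.07],[-1,-0.2,-4,0,-0.086],[-1,0,-1,0,0],[-1,0,0,0,0],[-1,0,0,0,0]]
  ]
}}

```text
time_s: 21.2
tcp_pos: [0.4458, -0.1337, 0.1308]
eef_rot: [180.0, 0.0, 175.2]
contact_force: [0.1, 0.1, 0.3]
gripper_width: 0.0093
gripper_force: 20.0
```

```bash
python3 - <<'E'
from h import *
s=r.get_state();print(s["tcp_pos"],s["eef_rot"],s["gripper_width"],s["time_s"])
c,im=snap("wrist","w10");sd,si=snap("side")
q=proj(sd,s["tcp_pos"])
f=lambda im,p:cv2.resize(im[int(p[1])-50:int(p[1])+50,int(p[0])-50:int(p[0])+50],(400,400))
cv2.imwrite("pics/c6.png",np.hstack([cv2.resize(im[:256,100:356],(400,400)),f(si,q)]))
E
```

```text
[ 0.4458279  -0.13365557  0.13076594] [1.79993065e+02 1.51476055e-02 1.75234834e+02] 0.009318833469676158 21.2
```

View pics/c6.png

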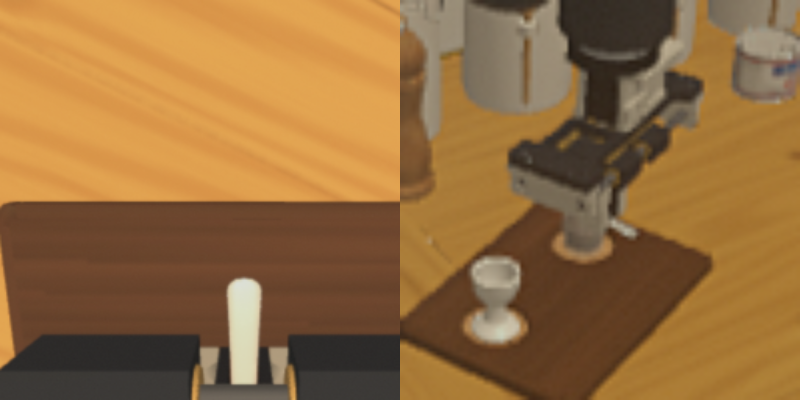

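The spoon is held straight, handle toward the front, and the cup and shaker are undisturbed. I'll lay it 5 mm further forward so the gripper body clears the shaker.

Emit:
{"method": "jog_arm", "body": {
  "deltas": [
    [[-1,-0.5,0,-1,0],[-1,0,0,-2,0],[-1,0,0,-2,0],[-1,0,0,-2,0],[-1,0,0,-1,0],[-1,0,0,-0.5,0],[-1,0,0,0,0],[-1,0,0,0,0]]
  ]
}}

```text
time_s: 22.3
tcp_pos: [0.4411, -0.1342, 0.0461]
eef_rot: [180.0, 0.1, 175.2]
contact_force: [-0.4, -0.6, -0.8]
gripper_width: 0.0095
gripper_force: 20.0
```

Emit:
{"method": "jog_arm", "body": {
  "deltas": [
    [[-1,0,0,-0.2,0],[-1,0,0,-0.2,0],[-1,0,0,-0.2,0],[-1,0,0,0,0]]
  ]
}}

```text
time_s: 22.8
tcp_pos: [0.4406, -0.1343, 0.0394]
eef_rot: [-180.0, -0.0, 175.2]
contact_force: [0.4, -0.3, 0.1]
gripper_width: 0.0096
gripper_force: 20.0
```

Emit:
{"method": "jog_arm", "body": {
  "deltas": [
    [[-1,0,0,-0.1,0],[-0.8,0,0,0,0],[-0.5,0,0,0,0],[-0.5,0,0,0,0],[-0.5,-1,0.1,0,0],[-0.5,-1.2,0.1,0,0],[-0.5,0,0,0,0],[-0.5,0,0,0,0]]
  ],
  "force": 8
}}

```text
time_s: 23.8
tcp_pos: [0.4189, -0.1322, 0.0388]
eef_rot: [180.0, 0.0, 175.2]
contact_force: [0.5, 1.0, 0.5]
gripper_width: 0.0219
gripper_force: 0.0
```

Emit:
{"method": "jog_arm", "body": {
  "deltas": [
    [[-0.6,0,0,0,0],[-1,0,0,0,0],[-1,0,0,0,0],[-1,0,0,0,0],[-1,0,0,0,0]]
  ]
}}

```text
time_s: 24.42
tcp_pos: [0.4187, -0.1323, 0.0385]
eef_rot: [180.0, -0.0, 175.2]
contact_force: [-0.3, -0.1, -0.3]
gripper_width: 0.0118
gripper_force: 8.0
```

Emit:
{"method": "jog_arm", "body": {
  "deltas": [
    [[-1,0.5,-0.03,0,0],[-1,0.5,-0.03,0,0],[-1,0.5,-0.03,0,0],[-1,0.5,-0.03,0,0],[-1,0.5,-0.03,0,0],[-1,0,0,0,0],[-0.8,0,0,0,0],[-0.4,0,0,0,0]]
  ]
}}

```text
time_s: 25.42
tcp_pos: [0.4437, -0.1338, 0.0386]
eef_rot: [180.0, 0.0, 175.2]
contact_force: [0.0, -0.3, 0.4]
gripper_width: 0.0172
gripper_force: 0.0
```

Emit:
{"method": "jog_arm", "body": {
  "deltas": [
    [[-0.4,0,0,0,0],[-0.4,0,0,0,0],[-0.4,0,0,1,0],[-0.4,0,0,3,0],[-0.4,0,0,4,0],[-0.4,-3,0,4,0],[-0.4,-1.5,0,2,0],[-0.4,0,0,0,0]]
  ]
}}

```text
time_s: 26.42
tcp_pos: [0.399, -0.1337, 0.1808]
eef_rot: [179.9, 0.3, 175.2]
contact_force: [-0.4, -0.4, -0.0]
gripper_width: 0.0262
gripper_force: 0.0
```

```bash
python3 - <<'E'
from h import *
s=r.get_state();print(s["tcp_pos"],s["eef_rot"],s["gripper_width"],s["time_s"])
c,im=snap("wrist","w11");t,ti=snap("top","t11")
print(proj(t,[.506,-.139,.02]),proj(c,[.506,-.139,.02]))
q=proj(t,[.506,-.139,.02]);q=[int(x) for x in q]
cv2.imwrite("pics/c7.png",np.hstack([cv2.resize(im,(533,400)),cv2.resize(ti[q[1]-60:q[1]+60,q[0]-40:q[0]+40],(267,400))]))
E
```

```text
[ 0.39895532 -0.13374283  0.18083722] [179.94201742   0.27252156 175.1891321 ] 0.02619140156327835 26.425
(np.float64(269.5992902274354), np.float64(214.1545948212459)) (np.float64(258.68753717032416), np.float64(276.7219418162952))
```

View pics/c7.png

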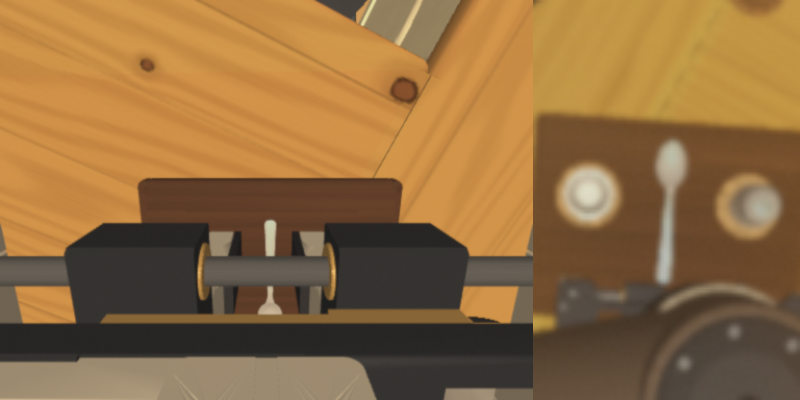

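The spoon lies on the strip between cup and shaker with its bowl to the back. In the wrist half it is near (270,265), and it also shows in the top half. Now to the egg, going round in front of the kettle.

Emit:
{"method": "jog_arm", "body": {
  "deltas": [
    [[0,0,4,0,0],[1,0,5,0,0],[1,0,5,0,0],[1,0,5,0,0],[1,0,5,0,0],[1,0.5,5,0,0],[1,0.5,5,0,0],[1,1,5,0,0]]
  ]
}}

```text
time_s: 27.52
tcp_pos: [0.4185, 0.258, 0.1773]
eef_rot: [-179.9, -0.1, 175.2]
contact_force: [1.1, -0.8, 0.8]
gripper_width: 0.0876
gripper_force: 0.0
```

Emit:
{"method": "jog_arm", "body": {
  "deltas": [
    [[1,3,4.5,0,0],[1,4,0,0,0],[1,4,0,0,0],[1,2,0,0,0],[1,0,0,0,0],[1,0,0,0,0],[1,0,0,0,0]]
  ]
}}

```text
time_s: 28.4
tcp_pos: [0.5481, 0.3013, 0.1783]
eef_rot: [-180.0, -0.0, 175.2]
contact_force: [0.7, -0.5, -0.8]
gripper_width: 0.0875
gripper_force: 0.0
```

```bash
python3 - <<'E'
from h import *
s=r.get_state();print(s["tcp_pos"],s["eef_rot"],s["gripper_width"],s["time_s"])
c,im=snap("wrist","w12");np.save("w12.npy",np.array(c["view"]))
print([proj(c,[.558,.303,z]) for z in(.026,.04,.07)])
t,ti=snap("top");q=[int(x) for x in proj(t,[.506,-.139,.02])]
cv2.imwrite("pics/c8.png",np.hstack([cv2.resize(im,(533,400)),cv2.resize(ti[q[1]-60:q[1]+60,q[0]-40:q[0]+40],(267,400))]))
E
```

```text
[0.54805377 0.30127008 0.17834769] [-1.79980891e+02 -2.13621877e-02  1.75208254e+02] 0.08753865315036373 28.4
[(np.float64(258.08004194078023), np.float64(193.30301414247793)), (np.float64(258.17981726775344), np.float64(197.21817975258637)), (np.float64(258.42881015877435), np.float64(206.98861532678208))]
```

View pics/c8.png

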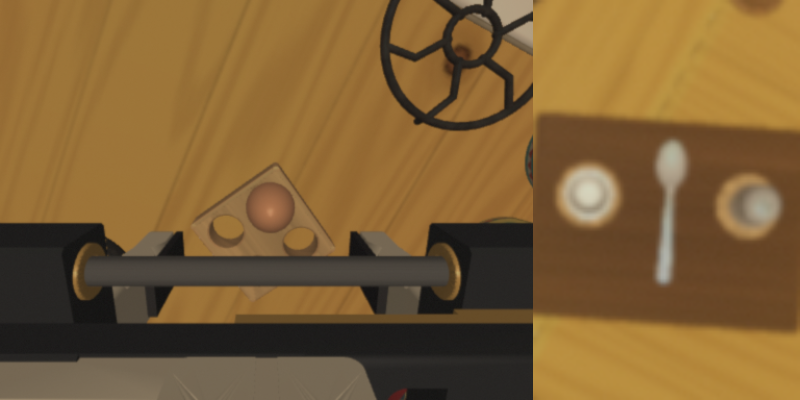

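The egg is at about (259,199) full-resolution, centred on the jaws, in the rack's front hole. The top half shows the spoon midway and straight. Measuring both.

```bash
python3 - <<'E'
from h import *
c=r.camera_info("wrist");im=cv2.imread("pics/w12.png");S=r.camera_info("side");T=r.camera_info("top")
h=cv2.cvtColor(im,cv2.COLOR_BGR2HSV);print(h[199,259],h[199,231],h[180,235],h[165,262])
k=blob(im,lambda h,s,v:(h<10)&(v>60),(259,199),32);e=cv2.fitEllipse(cv2.convexHull(k));print(e)
for z in(.0405,.045):print(z,onplane(c,*e[0],z))
si=r.capture("side");ks=blob(si,lambda h,s,v:(h<10)&(s>60),np.array((306,401))/1.5625,14,30);es=cv2.fitEllipse(ks);print(es,meet(c,e[0],S,es[0]))
ti=r.capture("top")
q=proj(T,[.506,-.139,.02]);m=blob(ti,lambda h,s,v:(v>100),(q[0],q[1]+2),26,60);b=cv2.boundingRect(m);print(b)
mm=np.zeros(ti.shape[:2],np.uint8);cv2.drawContours(mm,[m],-1,255,-1)
O=np.array([.5059,-.1390]);X=np.array([.9964,-.0843]);Y=np.array([.0843,.9964])
for v in range(b[1],b[1]+b[3],4):
    u=np.nonzero(mm[v])[0].mean();p=onplane(T,u,v,.025)[:2]-O;print(v,round(20+1e3*p@X,1),round(1e3*p@Y,1))
E
```

```text
[ 12 136 178] [ 16 130 147] [ 17 132 147] [ 17 130 151]Traceback (most recent call last):
  File "<stdin>", line 4, in <module>
  File "h.py", line 21, in blob
    return max(cs,key=cv2.contourArea)
ValueError: max() iterable argument is empty
```

```bash
python3 - <<'E'
from h import *
c=r.camera_info("wrist");im=cv2.imread("pics/w12.png");S=r.camera_info("side");T=r.camera_info("top")
k=blob(im,lambda h,s,v:(h<14),(259,199),32);e=cv2.fitEllipse(cv2.convexHull(k));print(e)
for z in(.0405,.045):print(z,onplane(c,*e[0],z))
si=r.capture("side");n=np.array((306,401))/1.5625;hs=cv2.cvtColor(si,cv2.COLOR_BGR2HSV);print(hs[int(n[1]),int(n[0])-15:int(n[0])+15:2].tolist())
try:
    ks=blob(si,lambda h,s,v:(h<13),n,12,30);es=cv2.fitEllipse(ks);print(es,meet(c,e[0],S,es[0]))
except Exception as x:print(x)
ti=r.capture("top")
q=proj(T,[.506,-.139,.02]);m=blob(ti,lambda h,s,v:(v>100),(q[0],q[1]+2),26,40);b=cv2.boundingRect(m);print(b)
mm=np.zeros(ti.shape[:2],np.uint8);cv2.drawContours(mm,[m],-1,255,-1)
O=np.array([.5059,-.1390]);X=np.array([.9964,-.0843]);Y=np.array([.0843,.9964])
for v in range(b[1],b[1]+b[3],5):
    u=np.nonzero(mm[v])[0].mean();p=onplane(T,u,v,.025)[:2]-O;print(v,round(20+1e3*p@X,1),round(1e3*p@Y,1))
E
```

```text
((259.34246826171875, 198.7294464111328), (45.73666763305664, 47.43941116333008), 172.78823852539062)
0.0405 [0.5597958  0.30417709 0.0405    ]
0.045 [0.55848748 0.30423082 0.045     ]
[[17, 135, 161], [17, 136, 163], [17, 134, 167], [17, 133, 167], [16, 135, 147], [14, 138, 150], [14, 136, 167], [15, 130, 179], [14, 134, 179], [15, 137, 177], [15, 135, 170], [14, 138, 153], [17, 129, 178], [17, 143, 112], [18, 177, 189]]
max() iterable argument is empty
(243, 190, 53, 53)
190 94.6 7.2
195 79.1 6.1
200 63.6 5.1
205 48.1 4.1
210 32.6 3.0
215 17.2 2.0
220 1.8 1.0
225 -11.7 -25.5
230 -28.8 -1.0
235 -44.1 -2.1
240 -59.3 -3.1
```

Emit:
{"method": "jog_arm", "body": {
  "deltas": [
    [[1,1.1,0.3,-1,0],[1,0,0,-2.5,0],[1,0,0,-2.5,0],[1,0,0,-2.5,0],[1,0,0,-2,0],[1,0,0,-1.4,0],[1,0,0,-0.6,0],[1,0,0,0,0]]
  ],
  "force": 8
}}

```text
time_s: 29.6
tcp_pos: [0.5599, 0.3042, 0.0534]
eef_rot: [-180.0, -0.0, 175.2]
contact_force: [0.7, 0.3, 0.4]
gripper_width: 0.0874
gripper_force: 0.0
```

```bash
python3 - <<'E'
from h import *
s=r.get_state();print(s["tcp_pos"],s["contact_force"])
T=r.camera_info("top");S=r.camera_info("side");im=r.capture("top")
O=np.array([.5059,-.1390]);X=np.array([.9964,-.0843]);Y=np.array([.0843,.9964])
q=proj(T,[.506,-.139,.02]);m=blob(im,lambda h,s,v:(s<115)&(v>60),(q[0],q[1]-2),34,40)
mm=np.zeros(im.shape[:2],np.uint8);cv2.drawContours(mm,[m],-1,255,-1);b=cv2.boundingRect(m);print(b)
for v in range(b[1],b[1]+b[3],4):
    u=np.nonzero(mm[v])[0];p=onplane(T,u.mean(),v,.024)[:2]-O;print(v,np.ptp(u)+1,round(20+1e3*p@X,1),round(1e3*p@Y,1))
c={k:v for k,v in r.camera_info("wrist").items()};c["view"]=np.load("w12.npy")
print(meet(c,(259.3,198.7),S,np.array((306,400))/1.5625))
E
```

```text
[0.55988708 0.30422015 0.05340209] [0.72917884 0.28843819 0.3571636 ]
(265, 196, 11, 44)
196 4 76.4 1.2
200 9 63.8 1.9
204 11 51.4 1.1
208 7 39.1 0.3
212 4 26.6 1.0
216 4 14.3 0.2
220 5 1.9 0.9
224 5 -10.4 0.1
228 6 -22.8 0.8
232 6 -35.0 0.0
236 6 -47.5 2.3
(array([0.55639697, 0.30366844, 0.04841559]), np.float64(0.0015141038594651546))
```

The spoon is centred within about 1 mm and straight. Gripping the egg.

Emit:
{"method": "jog_arm", "body": {
  "deltas": [
    [[1,-0.1,0,-0.4,0],[1,0,0,0,0],[0.5,0,0,0,0],[0.2,0,0,0,0],[-1,0,0,0,0],[-1,0,0,0,0],[-1,0,0,0,0],[-1,0,0,0,0]]
  ],
  "force": 8
}}

```text
time_s: 30.65
tcp_pos: [0.5587, 0.304, 0.0496]
eef_rot: [-180.0, -0.0, 175.2]
contact_force: [-0.3, -2.0, -0.2]
gripper_width: 0.0428
gripper_force: 8.0
```

Emit:
{"method": "jog_arm", "body": {
  "deltas": [
    [[-1,0,0,1,0],[-1,0,0,2,0],[-1,0,0,3,0],[-1,-1,0,3,0],[-1,-2.5,0,1.5,0],[-1,-3.5,0,0,0],[-1,-3,-1,0,0],[-1,-2,-3,0,0]]
  ]
}}

```text
time_s: 31.65
tcp_pos: [0.4378, 0.2647, 0.1553]
eef_rot: [179.9, 0.0, 175.3]
contact_force: [0.0, -0.4, -0.6]
gripper_width: 0.0429
gripper_force: 8.0
```

Emit:
{"method": "jog_arm", "body": {
  "deltas": [
    [[-1,0,-4,0,0],[-1,0,-4,0,0],[-1,0,-4,0,0],[-1,0,-4,0,0],[-1,0,-4,0,0],[-1,0,-4,0,0],[-1,0,-4,0,0],[-1,1,-3,0,0]]
  ]
}}

```text
time_s: 32.65
tcp_pos: [0.4484, -0.0471, 0.1554]
eef_rot: [180.0, 0.1, 175.2]
contact_force: [0.4, 0.4, -0.8]
gripper_width: 0.0429
gripper_force: 8.0
```

Emit:
{"method": "jog_arm", "body": {
  "deltas": [
    [[-1,2,-1.5,0,0],[-1,2.5,0,0,0],[-1,1,0,0,0],[-1,0,0,0,0],[-1,0,0,0,0],[-1,0,0,0,0]]
  ]
}}

```text
time_s: 33.4
tcp_pos: [0.5031, -0.0606, 0.1548]
eef_rot: [180.0, 0.0, 175.2]
contact_force: [0.3, 0.1, 0.1]
gripper_width: 0.0428
gripper_force: 8.0
```

```bash
python3 - <<'E'
from h import *
s=r.get_state();print(s["tcp_pos"],s["eef_rot"],s["gripper_width"],s["time_s"])
c,im=snap("wrist","w13");sd,si=snap("side","s13")
p=s["tcp_pos"];q=proj(sd,p+[0,0,-.04])
f=lambda im,p:cv2.resize(im[int(p[1])-45:int(p[1])+45,int(p[0])-45:int(p[0])+45],(400,400),interpolation=cv2.INTER_CUBIC)
cv2.imwrite("pics/c9.png",np.hstack([cv2.resize(im[100:300,156:356],(400,400)),f(si,q)]))
print([proj(c,[p[0],p[1],p[2]-x]) for x in(.0085,.032)],proj(c,[.5122,-.0643,.076]),[q-45 for q in q])
E
```

```text
[ 0.50313632 -0.06061278  0.15476364] [1.79992713e+02 5.56518849e-03 1.75200708e+02] 0.04283614208052419 33.4
[(np.float64(255.0337807624423), np.float64(247.6534759754047)), (np.float64(255.13063722830097), np.float64(230.48553899177318))] (np.float64(251.36052301989827), np.float64(218.44175527445233)) [np.float64(227.2466881531559), np.float64(134.97386640216723)]
```

View pics/c9.png

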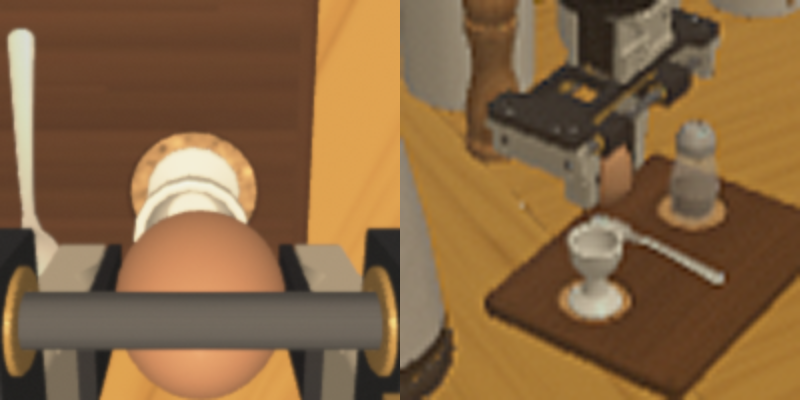

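The egg hangs upright in the jaws, centred near (256.5,252). The cup rim below spans columns 223-281 with its near edge at about row 190. Computing the offsets.

```bash
python3 - <<'E'
from h import *
c=r.camera_info("wrist");im=cv2.imread("pics/w13.png");p=r.get_state()["tcp_pos"]
k=blob(im,lambda h,s,v:(h<14)&(s>100),(256,235),46);hl=cv2.convexHull(k);e=cv2.fitEllipse(hl);print(cv2.boundingRect(k))
m=cv2.boundingRect(k)
for u in((m[0]+m[0]+m[2])/2,256.5):print("egg-tcp",onplane(c,u,252,p[2]-.0065)-p)
# rim near edge & sides
print("rim near edge",proj(c,[.5122-.022,-.0643+.0018,.076]),"sides",proj(c,[.5122-.0018,-.0643-.022,.076]),proj(c,[.5122+.0018,-.0643+.022,.076]))
hs=cv2.cvtColor(im,cv2.COLOR_BGR2HSV)
print([(v,hs[v,252].tolist()) for v in range(170,208,2)])
for v in(198,204):
    print(v,[ (u,hs[v,u].tolist()) for u in list(range(218,230,2))+list(range(276,290,2))])
E
```

```text
(213, 199, 87, 47)
egg-tcp [ 0.00152664  0.00061557 -0.0065    ]
egg-tcp [ 0.00152664  0.00061557 -0.0065    ]
rim near edge (np.float64(251.2216677282375), np.float64(189.5200784868726)) sides (np.float64(221.84918484240816), np.float64(218.14054762689554)) (np.float64(280.9001191719337), np.float64(218.07116045190338))
[(170, [15, 139, 208]), (172, [15, 133, 214]), (174, [22, 51, 237]), (176, [25, 30, 244]), (178, [25, 30, 244]), (180, [25, 30, 244]), (182, [25, 29, 244]), (184, [25, 29, 244]), (186, [24, 36, 243]), (188, [18, 64, 198]), (190, [24, 44, 220]), (192, [27, 23, 244]), (194, [22, 44, 241]), (196, [21, 52, 234]), (198, [23, 33, 244]), (200, [24, 32, 244]), (202, [24, 32, 244]), (204, [22, 48, 240]), (206, [12, 128, 163])]
198 [(218, [11, 145, 102]), (220, [11, 146, 89]), (222, [15, 137, 180]), (224, [15, 138, 194]), (226, [15, 136, 189]), (228, [15, 133, 195]), (276, [16, 132, 217]), (278, [16, 135, 221]), (280, [15, 138, 213]), (282, [15, 139, 207]), (284, [14, 139, 119]), (286, [11, 147, 99]), (288, [12, 150, 104])]
204 [(218, [12, 148, 102]), (220, [11, 148, 95]), (222, [13, 140, 104]), (224, [16, 136, 217]), (226, [16, 102, 213]), (228, [24, 32, 244]), (276, [22, 57, 230]), (278, [15, 128, 210]), (280, [16, 136, 217]), (282, [15, 138, 186]), (284, [11, 145, 95]), (286, [12, 148, 102]), (288, [12, 151, 103])]
```

Emit:
{"method": "jog_arm", "body": {
  "deltas": [
    [[-1,0.4,-0.2,0,0],[-1,0.4,-0.2,-1,0],[-1,0,0,-1.5,0],[-1,0,0,-1.2,0],[-1,0,0,-0.5,0],[-1,0,0,0,0],[-1,0,0,0,0],[-1,0,0,-0.3,0]]
  ]
}}

```text
time_s: 34.5
tcp_pos: [0.5122, -0.0647, 0.1101]
eef_rot: [180.0, 0.1, 175.2]
contact_force: [0.0, -1.1, -0.6]
gripper_width: 0.0424
gripper_force: 8.0
```

Emit:
{"method": "jog_arm", "body": {
  "deltas": [
    [[-1,0,0,-0.2,0],[-1,0,0,-0.2,0],[-1,0,0,-0.1,0],[-1,0,0,-0.1,0],[-1,0,0,0,0]]
  ]
}}

```text
time_s: 35.12
tcp_pos: [0.5117, -0.0648, 0.1035]
eef_rot: [-180.0, -0.0, 175.2]
contact_force: [0.3, -0.6, -0.3]
gripper_width: 0.0428
gripper_force: 8.0
```

Emit:
{"method": "jog_arm", "body": {
  "deltas": [
    [[-1,0,0,-0.1,0],[-1,0,0,-0.1,0],[-1,0,0,-0.1,0],[-1,0,0,0,0],[-1,0,0,0,0]]
  ]
}}

```text
time_s: 35.75
tcp_pos: [0.5117, -0.0648, 0.1006]
eef_rot: [-180.0, 0.0, 175.2]
contact_force: [-0.8, 0.2, -0.8]
gripper_width: 0.0425
gripper_force: 8.0
```

Emit:
{"method": "jog_arm", "body": {
  "deltas": [
    [[-1,0,0,-0.05,0],[-1,0,0,-0.05,0],[-1,0,0,0,0],[-1,0,0,0,0]]
  ]
}}

```text
time_s: 36.25
tcp_pos: [0.5117, -0.0648, 0.0996]
eef_rot: [180.0, -0.0, 175.2]
contact_force: [1.3, 0.3, -0.5]
gripper_width: 0.0427
gripper_force: 8.0
```

Emit:
{"method": "jog_arm", "body": {
  "deltas": [
    [[-1,0,0,-0.05,0],[-1,0,0,-0.05,0],[-1,0,0,0,0],[-1,0,0,0,0]]
  ]
}}

```text
time_s: 36.75
tcp_pos: [0.5118, -0.0648, 0.0986]
eef_rot: [180.0, 0.0, 175.2]
contact_force: [-0.1, 0.7, 0.5]
gripper_width: 0.043
gripper_force: 8.0
```

Emit:
{"method": "jog_arm", "body": {
  "deltas": [
    [[-1,0,0,-0.05,0],[-1,0,0,0,0],[-1,0,0,0,0]]
  ]
}}

```text
time_s: 37.12
tcp_pos: [0.512, -0.0647, 0.0983]
eef_rot: [180.0, 0.0, 175.2]
contact_force: [0.1, 1.8, 4.9]
gripper_width: 0.0429
gripper_force: 8.0
```

```bash
python3 - <<'E'
from h import *
s=r.get_state();print(s["tcp_pos"],s["contact_force"],s["moment"])
sd,si=snap("side","s14");q=proj(sd,[.512,-.065,.08])
cv2.imwrite("pics/c10.png",cv2.resize(si[int(q[1])-35:int(q[1])+35,int(q[0])-35:int(q[0])+35],(500,500),interpolation=cv2.INTER_CUBIC))
E
```

```text
[ 0.51197305 -0.06473099  0.09831634] [0.10101974 1.83539865 4.94229456] [0.23492052 0.06359487 0.00328816]
```

View pics/c10.png

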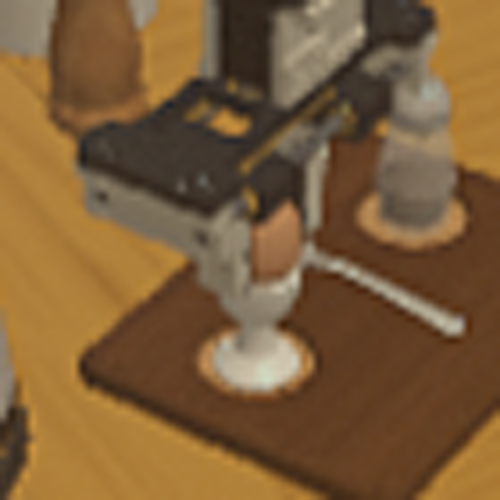

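The egg is seated on the cup at the expected height, with about 5 N of contact. Release gently and go up.

Emit:
{"method": "jog_arm", "body": {
  "deltas": [
    [[-0.03,0,0,0,0],[0,0,0,0,0],[0.1,0,0,0,0],[0.2,0,0,0,0],[0.4,0,0,0,0],[0.5,0,0,0,0],[0.5,0,0,0,0],[0.5,0,0,1,0]]
  ]
}}

```text
time_s: 38.17
tcp_pos: [0.5112, -0.0649, 0.1078]
eef_rot: [-180.0, -0.1, 175.2]
contact_force: [0.2, -0.6, 0.6]
gripper_width: 0.0658
gripper_force: 0.0
```

Emit:
{"method": "jog_arm", "body": {
  "deltas": [
    [[0.5,0,0,2,0],[0.5,0,0,4,0],[0.5,0,0,4,0],[0.5,-2,0,2,0],[0.5,-4,-2,0,0],[0.5,-4,-3,0,0],[0.5,-1,-4,0,0],[0.5,0,0,0,0]]
  ]
}}

```text
time_s: 39.17
tcp_pos: [0.4008, -0.1564, 0.2291]
eef_rot: [180.0, 0.1, 175.0]
contact_force: [-0.7, -0.6, -0.2]
gripper_width: 0.0657
gripper_force: 0.0
```

Emit:
{"method": "jog_arm", "body": {
  "deltas": [
    [[0.5,0,-5,0,0],[0.5,0,-5,0,0],[0.5,0,-5,0,0],[0.5,0,-5,0,0],[0.5,0,-3,0,0],[0.5,0,0,0,0],[0.5,0,0,0,0]]
  ]
}}

```text
time_s: 40.05
tcp_pos: [0.4019, -0.3843, 0.228]
eef_rot: [180.0, -0.0, 175.2]
contact_force: [-0.3, 0.0, -0.5]
gripper_width: 0.0659
gripper_force: 0.0
```

```bash
python3 - <<'E'
from h import *
s=r.get_state();print(s["tcp_pos"],s["time_s"])
sd,si=snap("side","s15");t,ti=snap("top","t15")
q=[int(x) for x in proj(sd,[.506,-.139,.05])];p=[int(x) for x in proj(t,[.506,-.139,.03])]
f=lambda im,p:cv2.resize(im[p[1]-50:p[1]+50,p[0]-50:p[0]+50],(400,400),interpolation=cv2.INTER_CUBIC)
cv2.imwrite("pics/c11.png",np.hstack([f(si,q),f(ti,p)]))
E
```

```text
[ 0.40188168 -0.38425558  0.22803881] 40.05
```

View pics/c11.png

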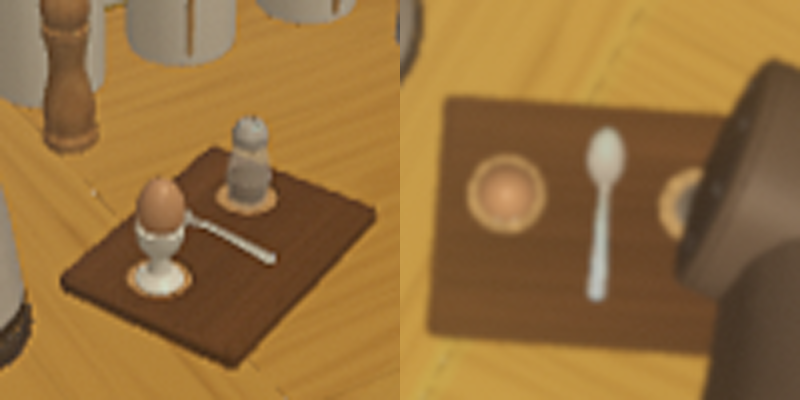

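The egg sits upright in the cup at (162,205) in the side half, the shaker stands in its recess at (250,165), and the spoon is straight between them with its bowl to the back. The robot is clear of everything, so I'll hand it in.

```bash
python3 -c "
from plant import r
print(r.close_job())"
```

```text
the job is handed in; nothing more can be done
None
```

The breakfast board is laid and the job handed in after about 40 s: egg cup in the left recess, shaker in the right, teaspoon midway with its bowl to the back, and the egg upright in its cup; no verdict was returned.

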